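# Hold a power module home in the spring-contact test nest

## Robot

A 6-joint arm with a two-finger parallel gripper is mounted at the origin on the work surface. World frame = base frame: x ahead of the robot, y to its left, z up, the work surface at z = 0. Lengths are in m, angles in rad, forces in N, time in s.
With the tool pointing down it reaches from about 0.35 to 0.8 m from the base axis. Payload 7.3 kg.
Tool frame: the origin (TCP) lies between the finger pads; the fingertips stand 25 mm ahead of it and the grasp point (between the pads) lies 6 mm ahead of it (r.tip_extent is the distance from the TCP to the fingertips, in m); z points along the fingers, y is the direction in which the jaws open and shut (so a half turn about z gives the same grasp; the last joint's range is limited). The gripper opens to 85 mm and grips with 20 to 120 N. Pads are 22 mm wide; open, the fingers measure 114 mm over their backs; the gripper's body (76 mm by 85 mm) begins 54 mm behind the grasp point. The pads swing forward as they close: fully open they stand 13 mm farther back than shut.
Start: joints at [1.171, 0.342, 1.524, -0, 1.275, -0.146], TCP at [0.132, 0.508, 0.256] pointing down, gripper open.
Joint ranges: [-2.53, 2.53], [-0.77, 2.02], [0.04, 2.7], [-1, 4.14], [0.28, 2.66], [-3.11, 3.11]. Speed limits (rad/s): [2.57, 2.57, 3.14, 3.14, 3.14, 3.14].

## Interface

Orientations are given as a unit quaternion [x, y, z, w].
In Python, from workcell import r, command_gripper, optics gives the robot as it stands. The module is installed in compiled form; this text tells all that it offers. Calls block until the motion is done:
- r.reach(position, orientation): joint-space move of the TCP to a pose.
- r.move_straight(position, orientation=None, speed=0.15, max_force=None): straight line of the TCP; orientation=None keeps the orientation; speed is the mean speed in m/s. With max_force (N) it stops when the force on the tool has changed by that much, and returns True; else False.
- r.movej(angles): joint-space move.
- command_gripper(opening, force=None): finger opening in m; force is the grip in N (None keeps the last); returns when the fingers have stopped.
- r.hold(seconds).
- r.solve_ik(position, orientation): joint angles nearest the present ones, or None.
- r.read_state(): the state.
- optics.get_image(name): name is "scene" or "top"; returns (picture, depth): 480x640x3 uint8, red, green, blue; 480x640 float32, m along the optical axis (not along the pixel's ray), 0 where there is no reading.
- optics.camera_model(name): a dict with "K" (3x3 intrinsics, pixels), "k1" (the pictures are not rectified: a ray, as slopes to the right and down, at radius r is drawn at 1 + k1 r^2 times it, then the intrinsics apply), "R" (3x3) and "t" (3): a world point X has camera coordinates R X + t. Camera axes: x right, y down, z forward; pixel columns grow to the right and rows downward; lengths in m; the calibration is good to about 2 mm. A picture is of the moment at which its call begins. camera_model takes no time and is no camera call.
A pose or a line that the arm cannot do raises r.PlanningError and nothing moves.
- r.finish_job(): hands the job in, once; it reports no verdict.
The state is a dict: "time_s": time; "joint_positions": joint angles; "dq": joint speeds; "tau": joint torques, N m; "eef_pos": TCP position; "eef_rot": TCP orientation; "contact_force": force on the tool from outside, world axes, zero at the start; "torque": the same for the moment, N m; "grip_width": finger opening in m.
Only numpy, scipy, OpenCV 4.12 (cv2) and the standard library are available. Lean on these libraries where they do the work, as an engineer would, in place of code of your own. Each camera call takes 0.05 s, during which the arm holds its last target.

## Task

Take the finned power module (the one with a narrow nose at one end) out of its bin compartment and set it down in the channel of the test nest, nose towards the spring plunger and clear of it. Then slide it along the channel so its nose pushes the plunger back, until the module's shoulders rest firmly, but not forced, against the two steel stop blocks; finish while still holding it there, as the spring throws it back if let go. Leave the other parts and bench things where they are.

Things in the scene. Friction and masses are not known exactly. Their poses are not given: they have to be found in the camera images.
- module: finned power module, bare aluminium, 80 to 170 g: body 52 long (x) x 28 wide (y) x 46 tall, its top 10 being five lengthwise fins, outer fins nearly flush with the sides. Origin: centre of the body's underside, z up, +x to the nose. Starts upright in one bin compartment, nose away from the robot within 30 degrees. Grip it across the 28 mm. Its shoulders are the +x end faces, 26 from the origin.
- module_nose (a point): middle of the nose's front face, 38 mm along +x from the module's origin, 23 above its underside. The nose is 14 wide, sticks out 12 beyond the shoulders, and spans 11 to 35 above the underside.
- nest: test nest, fixed: dark base 195 long (x -105 to +90), 90 wide, 10 thick. Origin: under the channel's centre line, at bench height; z up, +x to the plunger, away from the robot within 20 degrees. Channel floor = base top. Two rails 8 tall, 10 wide, x -100 to +30, leave a channel 32 wide, open above. Black plunger housing x 44 to 84, 56 tall and wide, behind the stop blocks.
- nest_home (a point): on the channel floor (10 above the bench) at nest x = +4: where the module's origin is when its shoulders meet the stop. More than 10 mm before this point the nose is clear of the plunger; 50 mm before it is a good place to set the module down. Bearing down on the floor adds friction drag to the push; sliding with the weight eased off avoids it.
- stop: the pair of steel stop blocks of the nest, one each side of the plunger, same origin and axes as the nest: their faces look along -x at nest x = +30, from y = 10 to 28 and -10 to -28, z 10 to 50. The gap between them is 20 wide, for the module's nose. They are the hard stop.
- plunger (a joint): how far the spring plunger is pushed in, along the nest's +x, in m: 0 fully out, 0.010 when the module's shoulders meet the stop, mechanical end 0.014. The spring pushes back with 5 N from the start, rising 0.5 N per mm to 10 N at the stop; pushing further only adds force on the stop blocks.
- plunger_face (a point): centre of the plunger's brass front face (12 wide, 20 tall), 33 above the bench; at nest x = +32 when out, i.e. 2 mm behind the stop faces
- bin: grey parts bin, fixed to the bench, 120 (x) x 290 (y) x 14 tall, walls and floor 4 thick, three open compartments in a row along its y, centres at y = -95, 0 and +95. Origin: centre of its underside.
- plain_block: another part in the bin, to be left alone: smooth aluminium block 66 x 28 x 46 without fins or nose; origin at the centre of its underside
- round_can: another part in the bin, to be left alone: upright aluminium can, diameter 34, 50 tall; origin at the centre of its underside
- hard_drive: bystander: opened hard drive 100 x 145 x 26, lying in the middle beyond the bin and the nest; origin at the centre of its underside
- screw_jar: bystander: clear jar with steel cap, diameter 56, 55 tall, at the left (+y) of the work area; origin at the centre of its underside
- solder_reel: bystander: grey solder reel standing flat, diameter 56, 40 tall, at the right (-y) of the work area; origin at the centre of its underside

How it is judged:
On the way, in this order (a step that is already met when the one before it is completed fails the run):
1. the module has been lifted clear of the bin (height (world z) of module above 0.025 m and contact force between module and bin below 0.05 N), for 0.1 s.
2. the module stands on the channel floor, nose towards the plunger and not yet pressing it (z of module in the frame of nest between 0.008 and 0.0125 m and y of module in the frame of nest between -0.005 and 0.005 m and x of module in the frame of nest between -0.1 and -0.004 m and horizontal distance between module_nose and plunger_face below 0.072 m and angle between module's own z axis and vertical below 0.1 rad and value of joint plunger below 0.0015 m), for 0.1 s.
At the end, for the whole second after the job is handed in: through the last second the fingers hold the module still in the channel, nose forward: within 1.8 mm of fully home, within 4 mm sideways, 0.08 rad of turn and tilt and 4 mm of the floor height, the plunger pushed in more than 8.2 mm, and the module pressing on the stop blocks with 1 to 40 N (x of module in the frame of nest between 0.0022 and 0.0065 m and y of module in the frame of nest between -0.004 and 0.004 m and z of module in the frame of nest between 0.007 and 0.014 m and angle between the x axis of module and the x axis of nest, either way round below 0.08 rad and angle between module's own z axis and vertical below 0.08 rad and value of joint plunger above 0.0082 m and contact force between module and stop between 1 and 40 N and contact force between the fingers and module above 1 N and linear speed of module below 0.01 m/s); the arm keeps its last pose, push and grip.
It fails at once if another part of the bin was moved more than 30 mm (distance of any of plain_block, round_can from where it was at the start of the episode above 0.03 m).
It fails at once if a bystander was moved more than 40 mm (distance of any of hard_drive, screw_jar, solder_reel from where it was at the start of the episode above 0.04 m).
It also fails if it takes over 51 s, if anything falls off the work surface, if the arm or the gripper's body presses on something with over 40 N, if the wrist force passes 120 N, or if a joint passes its speed limit or range.

## Working session

There is one attempt and no reset: what is moved stays moved. The work goes in short steps, each a Python script; the robot and the scene stay as the last script left them, time stands still between calls to the robot, and variables do not carry over. Pictures are saved under pics/ and viewed, and the job is handed in when it is done.

```bash
mkdir -p pics; python3 - <<'E'
from workcell import r, optics
import cv2, numpy as np
for n in("scene","top"):
    im,d=optics.get_image(n); cv2.imwrite(f"pics/{n}0.png",im[:,:,::-1]); np.save(f"pics/{n}0.npy",d); np.save(f"pics/{n}0im.npy",im)
    m=optics.camera_model(n); print(n,{k:np.round(v,4).tolist() for k,v in m.items()})
    print((d==0).mean())
print(r.read_state(), r.tip_extent)
E
```

```text
scene {'K': [[565.7707, 0.0, 322.0661], [0.0, 565.7707, 236.2915], [0.0, 0.0, 1.0]], 'k1': 0.0147, 'R': [[-0.8391, 0.5439, -0.0097], [0.4267, 0.6471, -0.6319], [-0.3374, -0.5344, -0.775]], 't': [0.5384, -0.253, 1.5086]}
0.003938802083333333
top {'K': [[460.5879, 0.0, 315.2409], [0.0, 460.5879, 234.78], [0.0, 0.0, 1.0]], 'k1': -0.1044, 'R': [[0.0206, -0.9998, 0.0002], [-0.9953, -0.0205, -0.0949], [0.0949, 0.0017, -0.9955]], 't': [-0.0191, 0.6258, 1.1655]}
0.004143880208333333
{'time_s': 0.1, 'joint_positions': array([ 1.17096981e+00,  3.42676178e-01,  1.52491663e+00,  3.61311686e-05,
        1.27540067e+00, -1.46006534e-01]), 'dq': array([ 0.00039279, -0.00101623,  0.00031766, -0.00164519,  0.00070315,
        0.00016825]), 'tau': array([ 3.03601155e-03, -4.34439218e+01, -2.46489358e+01, -1.23864106e-05,
        4.66374287e-03, -2.52420642e-05]), 'eef_pos': array([0.13167583, 0.50788953, 0.25568512]), 'eef_rot': array([ 1.26574791e-01,  9.91956819e-01, -6.69829228e-04, -2.05429133e-04]), 'contact_force': array([ 0.3758427 , -0.52390809,  0.47171572]), 'torque': array([-0.03506087, -0.03333777,  0.01027   ]), 'grip_width': 0.08513644942932873} 0.025
```

View pics/top0.png

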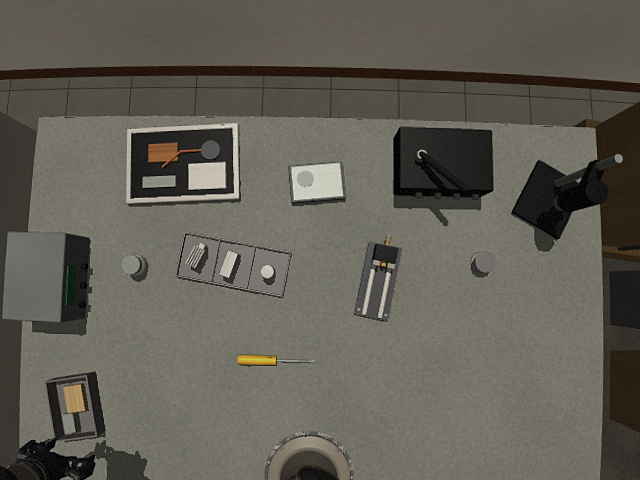

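View pics/scene0.png

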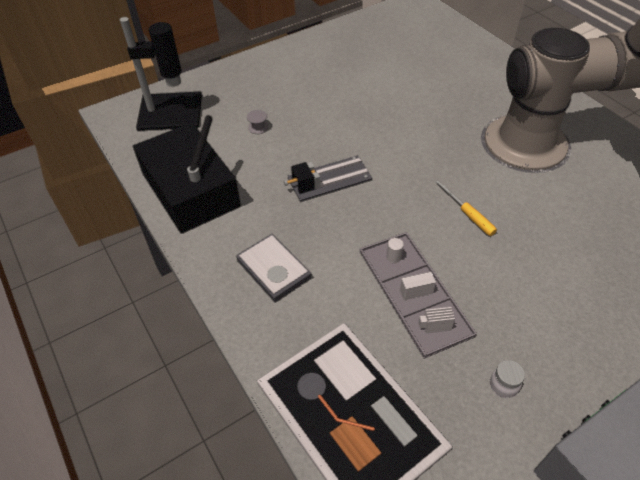

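The top view shows the finned module in the left bin compartment near (197,255), the plain block at (230,264), the can at (267,271), and the nest at (378,280) with its plunger housing at (386,255). I'll enlarge both regions.

```bash
cat > h.py <<'E'
import numpy as np, cv2
from workcell import optics
def cm(n):
    m=optics.camera_model(n); return m["K"],m["k1"],np.array(m["R"]),np.array(m["t"])
def rays(n,uv):
    K,k1,R,t=cm(n); uv=np.asarray(uv,float).reshape(-1,1,2)
    s=cv2.undistortPoints(uv,K,np.array([k1,0,0,0,0.]),None,None,None).reshape(-1,2) if False else cv2.undistortPointsIter(uv,K,np.array([k1,0,0,0,0.]),None,None,(3,50,1e-12)).reshape(-1,2)
    return np.c_[s,np.ones(len(s))],R,t
def onplane(n,uv,z):
    s,R,t=rays(n,uv); C=-R.T@t; d=s@R; return C+d*((z-C[2])/d[:,2])[:,None]
def cloud(n,D):
    v,u=np.mgrid[:480,:640]; s,R,t=rays(n,np.c_[u.ravel(),v.ravel()])
    X=(s*D.reshape(-1,1)-t)@R; return X.reshape(480,640,3)
def proj(n,X):
    K,k1,R,t=cm(n); rv=cv2.Rodrigues(R)[0]
    return cv2.projectPoints(np.asarray(X,float).reshape(-1,1,3),rv,t,K,np.array([k1,0,0,0,0.]))[0].reshape(-1,2)
E
python3 - <<'E'
import cv2
t=cv2.imread("pics/top0.png"); s=cv2.imread("pics/scene0.png")
a=cv2.resize(t[225:305,170:300],None,fx=6,fy=6,interpolation=cv2.INTER_NEAREST);cv2.imwrite("pics/c1.png",a)
a=cv2.resize(t[225:330,345:415],None,fx=5.5,fy=5.5,interpolation=cv2.INTER_NEAREST)
b=cv2.resize(s[295:345,405:470],None,fx=6,fy=6,interpolation=cv2.INTER_NEAREST)
cv2.imwrite("pics/c2.png",a);cv2.imwrite("pics/c3.png",b)
cv2.imwrite("pics/c4.png",cv2.resize(s[150:205,280:380],None,fx=8,fy=8,interpolation=cv2.INTER_NEAREST))
E
```

```text
(no output)
```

View pics/c1.png

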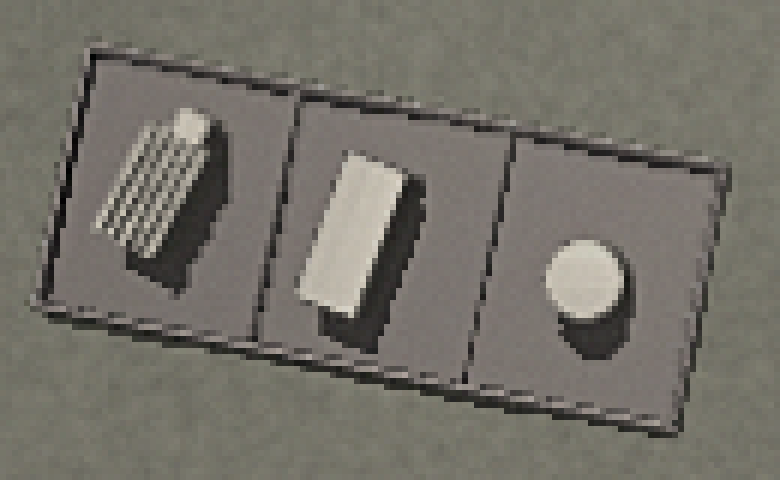

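View pics/c2.png

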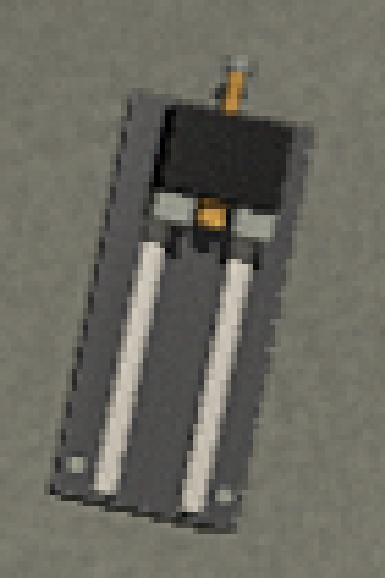

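View pics/c3.png

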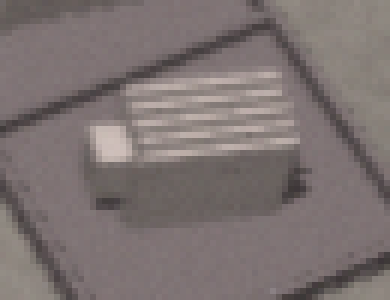

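View pics/c4.png

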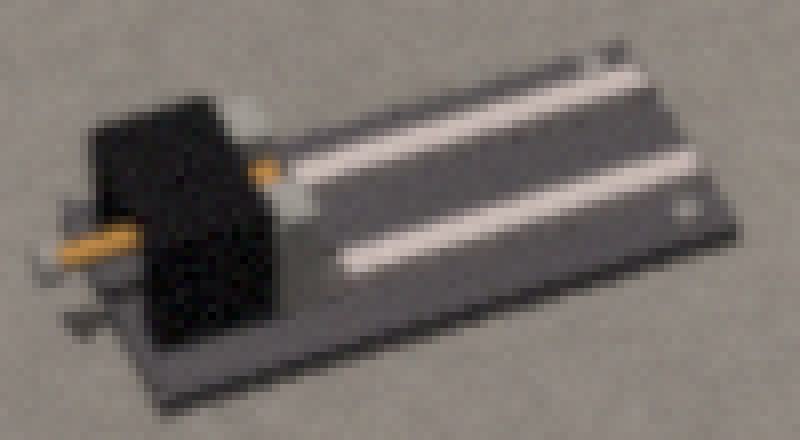

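```bash
cat > m.py <<'E'
import numpy as np,cv2
from h import *
for n in("top","scene"):
    im=np.load(f"pics/{n}0im.npy").astype(int); D=np.load(f"pics/{n}0.npy"); X=cloud(n,D)
    R=(cv2.cvtColor(im.astype(np.uint8),cv2.COLOR_RGB2GRAY)).astype(float)
    print(n,"bench z", np.median(X[300:330,300:330,2]) )
    # rails
    Xr=onplane(n,np.stack(np.meshgrid(np.arange(640),np.arange(480)),-1).reshape(-1,2),0.018).reshape(480,640,3)
    box=(slice(230,325),slice(345,415)) if n=="top" else (slice(150,205),slice(310,375))
    m=np.zeros(R.shape,np.uint8); m[box]=((R[box]>135)*255)
    nc,lab,st,ce=cv2.connectedComponentsWithStats(m)
    for i in range(1,nc):
        if st[i,4]>15:
            ys,xs=np.where(lab==i); P=Xr[ys,xs,:2].astype(np.float32)
            rc=cv2.minAreaRect(P); l=cv2.fitLine(P,cv2.DIST_L2,0,.001,.001).ravel()
            if l[0]<0:l[:2]*=-1
            print(" rail?",st[i].tolist(),np.round(rc[0],4),np.round(rc[1],4),"ang",np.round(np.degrees(np.arctan2(l[1],l[0])),2),"cen",np.round(P.mean(0),4), "dz",np.round(np.median(X[ys,xs,2]),4))
    # module, block
    for name,c in (("mod",(slice(238,275),slice(180,210)) if n=="top" else (slice(300,335),slice(415,462))),("blk",(slice(246,284),slice(215,245)) if n=="top" else (slice(265,300),slice(398,440)))):
        for lo,hi in((.03,.06),(.044,.06)):
            sel=np.zeros(R.shape,bool); sel[c]=(X[c][...,2]>lo)&(X[c][...,2]<hi)
            P=X[sel]; rc=cv2.minAreaRect(P[:,:2].astype(np.float32)); print(" ",name,lo,sel.sum(),np.round(rc[0],4),np.round(rc[1],4),round(rc[2],1),"mean",np.round(P.mean(0),4),"zmax",np.round(np.percentile(P[:,2],[50,95]),4))
E
python3 m.py
```

```text
top bench z 0.0007707085424347312
 rail? [373, 260, 7, 5, 26] [ 0.5587 -0.1662] [0.0149 0.0108] ang 85.49 cen [ 0.5589 -0.1662] dz 0.0506
 rail? [388, 263, 7, 5, 25] [ 0.5511 -0.2051] [0.0155 0.0103] ang 87.28 cen [ 0.5512 -0.2049] dz 0.0504
 rail? [362, 269, 13, 46, 180] [ 0.4825 -0.1462] [0.0106 0.1189] ang -10.82 cen [ 0.4821 -0.1461] dz 0.0188
 rail? [378, 272, 13, 46, 184] [ 0.475  -0.1876] [0.0104 0.119 ] ang -10.61 cen [ 0.4752 -0.1876] dz 0.0185
  mod 0.03 284 [0.5675 0.2981] [0.0295 0.0627] 63.9 mean [0.5647 0.299  0.0455] zmax [0.047  0.0532]
  mod 0.044 177 [0.5655 0.2991] [0.0293 0.0587] 63.3 mean [0.5624 0.3011 0.0493] zmax [0.0495 0.0536]
  blk 0.03 324 [0.5458 0.2144] [0.0297 0.0664] 71.7 mean [0.5452 0.213  0.0492] zmax [0.05   0.0543]
  blk 0.044 297 [0.5458 0.2147] [0.0291 0.0664] 71.7 mean [0.5457 0.214  0.0504] zmax [0.0503 0.0543]
scene bench z -0.001050939375475218
 rail? [313, 150, 62, 30, 334] [ 0.4586 -0.1805] [0.1057 0.1527] ang -14.25 cen [ 0.4415 -0.1707] dz 0.0088
 rail? [333, 155, 9, 4, 16] [ 0.4598 -0.2108] [0.0093 0.0197] ang -9.62 cen [ 0.4587 -0.21  
[... 567 characters left out ...]
10, 48] [ 0.5143 -0.0709] [0.0205 0.0264] ang 83.34 cen [ 0.5125 -0.0701] dz -0.0013
 rail? [371, 196, 4, 9, 18] [ 0.473  -0.0378] [0.0263 0.0072] ang 46.84 cen [ 0.4733 -0.0365] dz -0.0005
 rail? [356, 199, 6, 6, 26] [ 0.504  -0.0523] [0.0162 0.012 ] ang 45.07 cen [ 0.5046 -0.0507] dz -0.0016
  mod 0.03 519 [0.5672 0.3026] [0.0323 0.065 ] 63.2 mean [0.5669 0.306  0.0444] zmax [0.0462 0.0508]
  mod 0.044 328 [0.5618 0.305 ] [0.0322 0.053 ] 62.3 mean [0.562  0.3061 0.0481] zmax [0.0482 0.0512]
  blk 0.03 515 [0.5459 0.2194] [0.0314 0.0668] 70.7 mean [0.5481 0.2216 0.0458] zmax [0.0481 0.0515]
  blk 0.044 383 [0.5454 0.2194] [0.0311 0.0657] 70.7 mean [0.5463 0.2195 0.0488] zmax [0.0488 0.0518]
```

The two views agree apart from a steady ~4.5 mm y offset, which is calibration error. The module is near (0.562, 0.303) with yaw ≈ -26.8°, and the nest yaw is -10.7° with rail spacing 42 mm as it should be. The grasp tolerates that offset, and I'll use the gripped module to correct the cameras.

```bash
cat >> h.py <<'E'
def q(yawdeg):
    a=np.radians(90+yawdeg/2); return [np.cos(a),np.sin(a),0,0]
E
python3 - <<'E'
from workcell import r, command_gripper, optics
from h import *
Q=q(-26.8); x,y=.562,.303
print(r.solve_ik([x,y,.15],Q), r.solve_ik([.5,-.17,.15],q(-10.7)))
command_gripper(.062,force=80)
r.reach([x,y,.13],Q)
s=r.read_state(); print(s["time_s"],s["eef_pos"],s["grip_width"],s["contact_force"])
for n in("scene","top"):
    im,d=optics.get_image(n); cv2.imwrite(f"pics/{n}1.png",im[:,:,::-1])
    c=im[240:370,370:520] if n=="scene" else im[190:300,150:270]
    cv2.imwrite(f"pics/{n}1c.png",cv2.resize(c[:,:,::-1],None,fx=4,fy=4))
E
```

```text
[ 3.74524612e-01  6.39878128e-01  1.33033063e+00 -4.44089210e-16
  1.17138389e+00 -7.28523475e-01] [-4.72914805e-01  4.57559529e-01  1.66482276e+00 -4.44089210e-16
  1.01921037e+00 -1.85696090e+00]
2.2583 [0.56137908 0.30410998 0.13050064] 0.06196794643860047 [-0.6116606  -0.73908011  0.34887295]
```

View pics/scene1c.png

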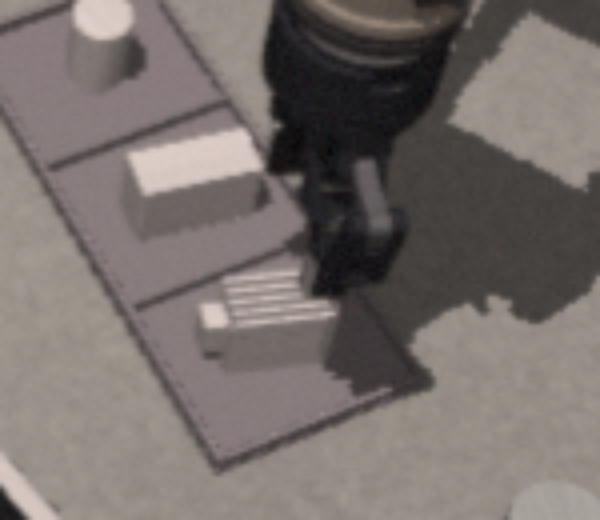

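View pics/top1c.png

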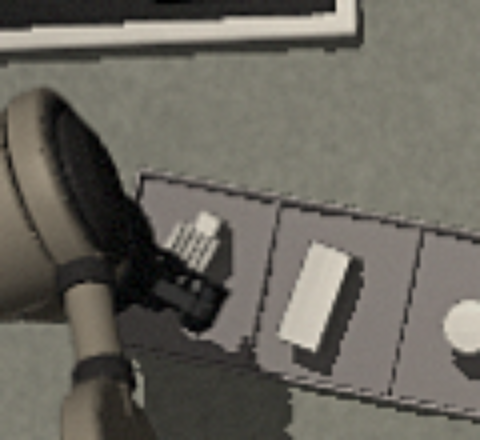

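```bash
python3 - <<'E'
from workcell import r
from h import *
for n in("scene","top"):
    K,k1,R,t=cm(n); print(-R.T@t)
    p=proj(n,[[.5614,.304,.105],[.5614,.304,.05],[.5614,.304,.2]]); print(n,p, (p-([370,240] if n=="scene" else [150,190]))*4)
s=r.read_state(); print(s["eef_pos"],s["eef_rot"])
E
```

```text
[1.0687487  0.67702854 1.01447609]
scene [[444.04923937 297.82199461]
 [439.67351027 313.08248776]
 [452.4917343  268.41028204]] [[296.19695747 231.28797843]
 [278.69404108 292.32995102]
 [329.9669372  113.64112817]]
[ 0.51268908 -0.0082297   1.21965351]
top [[187.65334439 255.6205844 ]
 [193.53300547 256.69883491]
 [176.05199723 253.48806829]] [[150.61337755 262.48233761]
 [174.13202186 266.79533965]
 [104.2079889  253.95227316]]
[0.56137109 0.30420011 0.13051968] [2.30872877e-01 9.72983859e-01 2.73574715e-04 2.22158512e-04]
```

```bash
python3 - <<'E'
from h import *
y=np.radians(-26.8); d=np.array([np.cos(y),np.sin(y),0]); nn=np.array([-np.sin(y),np.cos(y),0]); c=np.array([.5614,.3042,0])
for n,o,sl in(("scene",(370,240),0),("top",(150,190),0)):
    im=cv2.imread(f"pics/{n}1c.png")
    for z,col in((.105,(0,0,255)),(.12,(0,255,0))):
      for sg in(-1,1):
        P=[c+sg*w*nn+a*d+[0,0,z] for w,a in((.031,-.011),(.031,.011),(.043,.011),(.043,-.011))]
        p=(proj(n,P)-o+.5)*4; cv2.polylines(im,[p.astype(np.int32)],True,col,1)
    cv2.imwrite(f"pics/{n}1d.png",im)
E
```

```text
(no output)
```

View pics/scene1d.png

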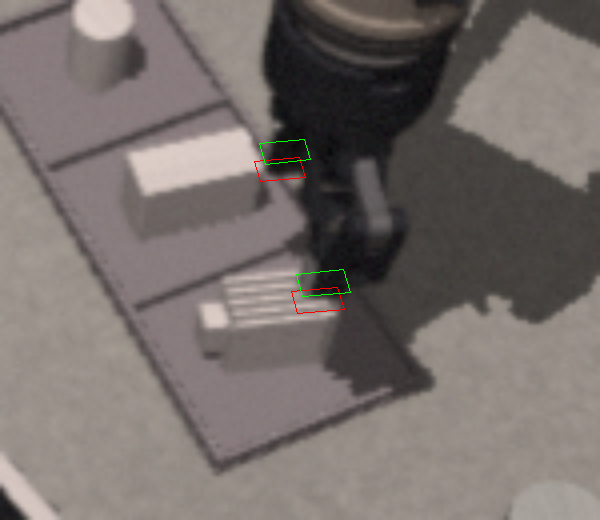

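View pics/top1d.png

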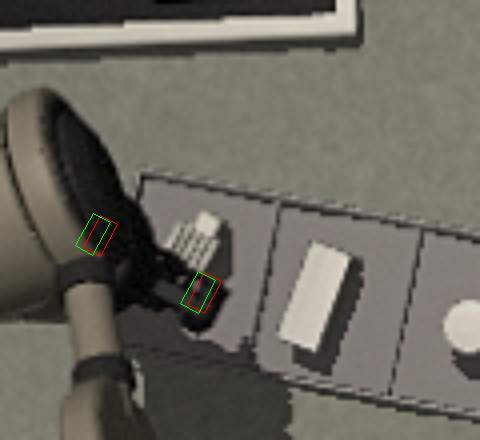

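```bash
python3 - <<'E'
from workcell import r,optics
from h import *
y=np.radians(-26.8); d=np.array([np.cos(y),np.sin(y)]); nn=np.array([-np.sin(y),np.cos(y)])
s=r.read_state(); c=s["eef_pos"][:2]; print(s["eef_pos"])
for n in("scene","top"):
    im,D=optics.get_image(n); X=cloud(n,D); A=(X[...,:2]-c)@d; B=(X[...,:2]-c)@nn
    m=(X[...,2]>.07)&(X[...,2]<.24)&(abs(A)<.1)&(abs(B)<.08)&(D>0)
    print(n,m.sum())
    for z in np.arange(.075,.24,.01):
        k=m&(abs(X[...,2]-z)<.005)
        for sg in(-1,1):
            kk=k&(B*sg>0)
            if kk.sum()>5: print(round(z,3),sg,kk.sum(),"A",np.round(np.percentile(A[kk],[3,50,97]),4),"B",np.round(np.percentile(B[kk],[3,50,97]),4))
E
```

```text
[0.56137109 0.30420011 0.13051968]
scene 1071
0.115 -1 28 A [-0.0077  0.0004  0.0095] B [-0.0341 -0.03   -0.0284]
0.115 1 12 A [-0.0068  0.0057  0.0095] B [0.036  0.0396 0.044 ]
0.125 -1 26 A [-0.006   0.0018  0.0093] B [-0.0321 -0.0297 -0.0281]
0.125 1 36 A [-0.0065  0.0044  0.0094] B [0.0337 0.0434 0.0466]
0.135 -1 26 A [-0.0024  0.0057  0.0097] B [-0.0342 -0.0299 -0.028 ]
0.135 1 15 A [0.0021 0.0058 0.0096] B [0.0339 0.0394 0.0471]
0.145 -1 29 A [-0.0012  0.005   0.0097] B [-0.0349 -0.0307 -0.028 ]
0.145 1 12 A [0.0055 0.0087 0.0099] B [0.032  0.0386 0.0438]
0.155 -1 14 A [0.0017 0.01   0.0122] B [-0.041  -0.0359 -0.0312]
0.155 1 21 A [-0.0009  0.0098  0.0113] B [0.0348 0.045  0.0628]
0.165 1 79 A [-0.0119  0.0035  0.0111] B [0.0355 0.0609 0.0652]
0.175 -1 7 A [0.0092 0.0149 0.0155] B [-0.0252 -0.0216 -0.0147]
0.175 1 99 A [-0.0107  0.0066  0.0149] B [0.0246 0.036  0.0661]
0.185 1 88 A [-0.0184  0.0073  0.0155] B [0.0248 0.0564 0.0677]
0.195 1 76 A [-0.0125  0.0094  0.0156] B [0.0203 0.059  0.0686]
0.205 1 116 A [-0.0171  0.009   0.0178] B [0.0132 0.0455 0.0696]
0.215 1 230 A [-0.0119  0.0013  0.0158] B [0.0174 0.053  0.069 ]
0.225 1 53 A [-0.0109  0.0007  0.0098] B [0.0311 0.0381 0.0412]
0.235 1 99 A [-0.0228  0.0067  0.0354] B [0.0062 0.0356 0.0394]
top 279
0.165 -1 22 A [-0.0091  0.0075  0.0138] B [-0.0641 -0.0423 -0.0373]
0.175 -1 27 A [-0.0115  0.0099  0.0172] B [-0.0646 -0.038  -0.0289]
0.185 -1 27 A [-0.0147  0.0098  0.0184] B [-0.0675 -0.0349 -0.0284]
0.195 -1 19 A [-0.0148  0.0128  0.0187] B [-0.0685 -0.0294 -0.0248]
0.205 -1 21 A [-0.0099  0.0061  0.0178] B [-0.07   -0.0556 -0.0244]
0.215 -1 116 A [-0.0099  0.0014  0.0127] B [-0.0699 -0.0597 -0.039 ]
0.225 -1 21 A [-0.0072  0.0065  0.0118] B [-0.057  -0.0394 -0.0369]
0.235 -1 17 A [-0.0156  0.0007  0.0311] B [-0.0398 -0.0384 -0.0234]
```

Depth on the fingers puts the pads where the TCP says in x, and shows the scene camera reads about 2.5 mm too far to +y. So the average of the two cameras is right. Now descend, grip and lift.

```bash
python3 - <<'E'
from workcell import r, command_gripper, optics
from h import *
Q=q(-26.8)
def st(l):
    s=r.read_state(); print(l,round(s["time_s"],2),np.round(s["eef_pos"],4),round(s["grip_width"],4),np.round(s["contact_force"],2)); return s
print(r.move_straight([.562,.3025,.041],Q,speed=.12,max_force=15)); st("down")
command_gripper(.0,force=80); st("grip")
r.move_straight([.562,.3025,.12],Q,speed=.1); st("up"); r.hold(.2); st("up")
for n in("scene","top"):
    im,D=optics.get_image(n); np.save(f"pics/{n}2.npy",D); np.save(f"pics/{n}2im.npy",im)
    c=im[230:360,370:520] if n=="scene" else im[190:300,150:270]
    cv2.imwrite(f"pics/{n}2c.png",cv2.resize(c[:,:,::-1],None,fx=4,fy=4))
E
```

```text
False
down 3.35 [0.5626 0.3027 0.0418] 0.0622 [-0.15 -0.15  0.38]
grip 3.75 [0.5626 0.3027 0.0421] 0.0272 [-0.04 -0.24  5.85]
up 4.69 [0.5615 0.3023 0.1192] 0.0269 [-0.97 -1.1  -2.11]
up 4.89 [0.5617 0.3024 0.1192] 0.0268 [ 0.61 -0.12 -1.13]
```

View pics/scene2c.png

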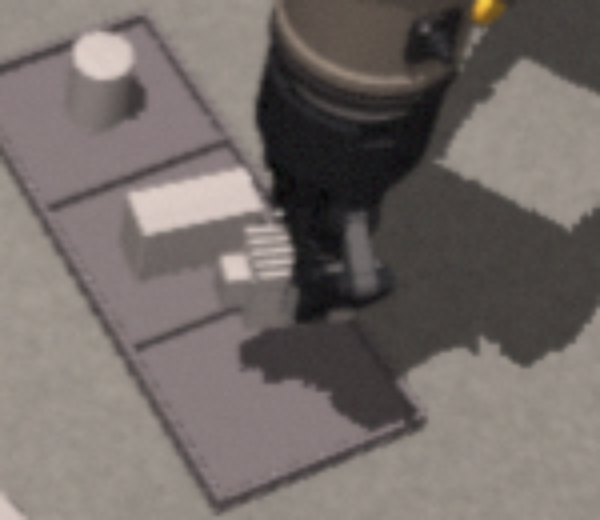

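```bash
cat > nm.py <<'E'
from h import *
def meas(n,D,c,yaw,zc):
    y=np.radians(yaw); d=np.array([np.cos(y),np.sin(y)]); nn=np.array([-np.sin(y),np.cos(y)])
    X=cloud(n,D); A=(X[...,:2]-c)@d; B=(X[...,:2]-c)@nn; Z=X[...,2]-zc
    g=(D>0)&(abs(B)<.03)
    k=g&(A>.013)&(A<.05)&(Z>-.04)&(Z<.03); 
    print(n,k.sum())
    for a0 in np.arange(.013,.045,.004):
        j=k&(A>=a0)&(A<a0+.004)
        if j.sum()>3: print("  A",round(a0,3),j.sum(),"B",np.round(np.percentile(B[j],[3,97]),4),"Z",np.round(np.percentile(Z[j],[3,50,97]),4))
E
python3 - <<'E'
from nm import *
for n in("scene","top"): meas(n,np.load(f"pics/{n}2.npy"),np.array([.5617,.3024]),-26.8,.1192)
E
```

```text
scene 286
  A 0.013 50 B [-0.0102  0.0167] Z [-0.0295  0.0015  0.01  ]
  A 0.017 51 B [-0.0105  0.0164] Z [-0.034   0.0034  0.0094]
  A 0.021 91 B [-0.0119  0.0164] Z [-0.0365 -0.0044  0.0085]
  A 0.025 27 B [-0.0049  0.0108] Z [-0.0258 -0.0079 -0.0023]
  A 0.029 25 B [-0.0031  0.0097] Z [-0.0287 -0.005  -0.0016]
  A 0.033 42 B [-0.0051  0.0092] Z [-0.0243 -0.0111 -0.0011]
top 113
  A 0.013 12 B [-0.0266 -0.0059] Z [-0.0293 -0.0028  0.0264]
  A 0.017 16 B [-0.0164 -0.0033] Z [-0.0314 -0.0012  0.0119]
  A 0.021 20 B [-0.0165  0.0008] Z [-0.0266  0.0035  0.0094]
  A 0.025 25 B [-0.0167  0.0062] Z [-0.0332 -0.0033  0.0089]
  A 0.029 14 B [-0.0098  0.0028] Z [-0.0249 -0.0043  0.0008]
  A 0.033 13 B [-0.0092  0.0042] Z [-0.0194 -0.0041 -0.0003]
  A 0.037 13 B [-0.0098  0.0041] Z [-0.0245 -0.0031  0.0012]
```

View pics/top2c.png

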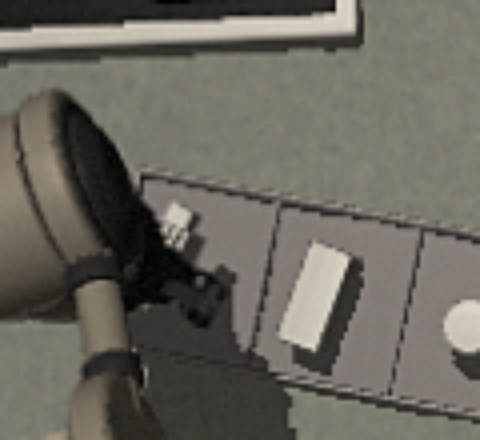

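The module is held (about 1.1 N). It is centred at +2.5 mm in the scene view and -2.7 mm in the top view, so averaging the two is confirmed, and the nose is at about 38 mm as expected. The nest origin works out to (0.518, -0.172), and the stop tops land at nest x≈36, as they should. Next I hover over the channel and compare module to rails in the same image.

```bash
python3 - <<'E'
from workcell import r, optics
from nm import *
yaw=-10.7; Q=q(yaw); d=np.array([np.cos(np.radians(yaw)),np.sin(np.radians(yaw))]); o=np.array([.518,-.1721])
p=o-.046*d
def st(l):
    s=r.read_state(); print(l,round(s["time_s"],2),np.round(s["eef_pos"],4),round(s["grip_width"],4),np.round(s["contact_force"],2)); return s
r.move_straight([.562,.3025,.2],q(-26.8),speed=.2)
r.reach([*p,.16],Q); st("over")
r.move_straight([*p,.075],Q,speed=.1); r.hold(.3); s=st("hover")
for n in("scene","top"):
    im,D=optics.get_image(n); np.save(f"pics/{n}3.npy",D); np.save(f"pics/{n}3im.npy",im)
    c=im[110:230,260:400] if n=="scene" else im[220:330,330:440]
    cv2.imwrite(f"pics/{n}3c.png",cv2.resize(c[:,:,::-1],None,fx=5,fy=5))
    meas(n,D,s["eef_pos"][:2],yaw,s["eef_pos"][2])
E
```

```text
over 7.28 [ 0.4732 -0.163   0.1599] 0.0268 [-1.4  -0.6  -1.47]
hover 8.57 [ 0.473  -0.1636  0.0754] 0.0271 [ 0.25 -1.15 -1.74]
scene 181
  A 0.013 30 B [-0.0084  0.019 ] Z [-0.0296  0.0026  0.0092]
  A 0.017 38 B [-0.0108  0.0181] Z [-0.0358 -0.0028  0.0092]
  A 0.021 51 B [-0.0102  0.0184] Z [-0.0347 -0.0067  0.0079]
  A 0.025 21 B [0.0008 0.0203] Z [-0.0283 -0.0123  0.0012]
  A 0.029 17 B [-0.002  0.01 ] Z [-0.0262 -0.0109 -0.0024]
  A 0.033 23 B [-0.001   0.0089] Z [-0.0282 -0.014  -0.0008]
top 0
```

View pics/scene3c.png

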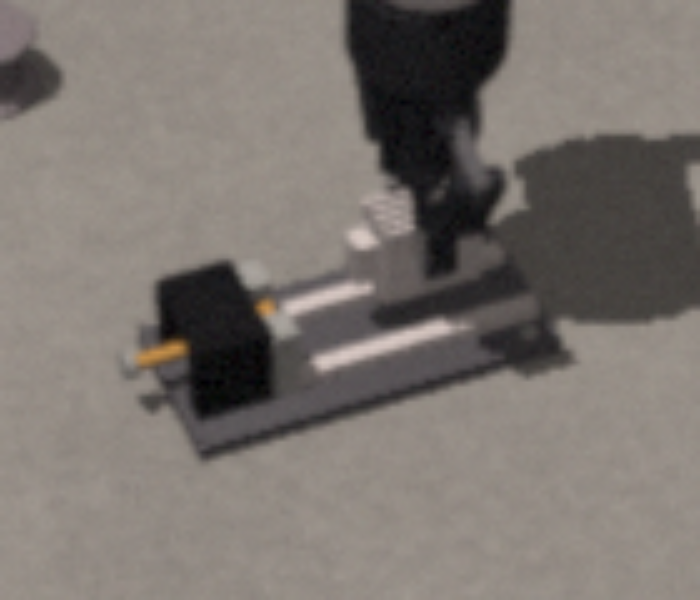

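View pics/top3c.png

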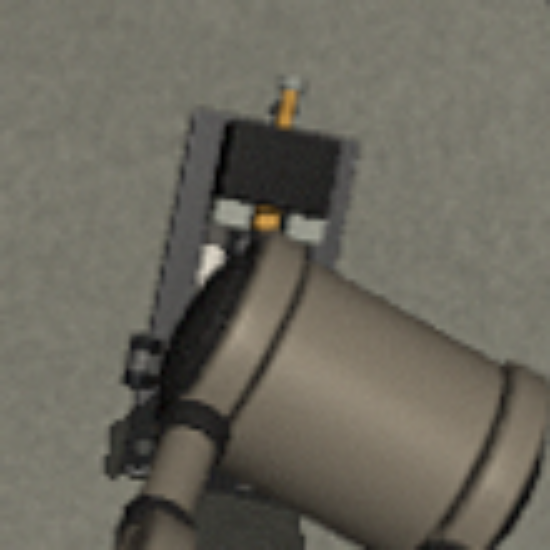

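```bash
cat > nest.py <<'E'
from h import *
yaw=-10.7; y=np.radians(yaw); d=np.array([np.cos(y),np.sin(y)]); nn=np.array([-np.sin(y),np.cos(y)])
o=np.array([.518,-.1721])
for n in("top","scene"):
    im=np.load(f"pics/{n}0im.npy"); D=np.load(f"pics/{n}0.npy"); g=cv2.cvtColor(im,cv2.COLOR_RGB2GRAY).astype(np.float32)
    # sample intensity profile across channel on plane z=.018 / base on z=.01, at several nest x
    def prof(xs,z,B):
        P=np.array([[*(o+x*d+b*nn),z] for x in xs for b in B]); uv=proj(n,P).astype(np.float32)
        return cv2.remap(g,uv[:,0].reshape(len(xs),-1),uv[:,1].reshape(len(xs),-1),cv2.INTER_LINEAR)
    B=np.arange(-.06,.06,.0005)
    p=prof(np.arange(-.09,.0,.005),.018,B)
    for nm,lo,hi in(("L",.008,.034),("R",-.036,-.008)):
        k=(B>lo)&(B<hi); c=[]
        for row in p[:,k]:
            w=np.clip(row-100,0,None); c.append((w*B[k]).sum()/w.sum())
        f=np.polyfit(np.arange(-.09,.0,.005),c,1); print(n,"rail",nm,"mean",np.round(np.mean(c)*1e3,2),"sd",np.round(np.std(c)*1e3,2),"slope deg",np.round(np.degrees(f[0]),2))
    # near rail ends along x
    Xs=np.arange(-.12,.04,.0005)
    print(n,"left rail along x:",[int(v) for v in prof(Xs[::8],.018,[.021+ (.0045 if n=='scene' else -.0)] )[:,0]])
E
python3 nest.py
```

```text
top rail L mean 19.0 sd 0.31 slope deg -0.22
top rail R mean -23.2 sd 0.27 slope deg 0.16
top left rail along x: [117, 119, 116, 129, 58, 106, 190, 192, 180, 182, 193, 179, 183, 195, 183, 183, 193, 193, 184, 189, 199, 184, 189, 201, 186, 189, 198, 194, 188, 193, 200, 187, 190, 202, 193, 144, 83, 85, 87, 135]
scene rail L mean 23.07 sd 0.06 slope deg 0.0
scene rail R mean -19.75 sd 0.75 slope deg 0.9
scene left rail along x: [138, 138, 135, 131, 129, 144, 169, 177, 172, 179, 178, 178, 178, 176, 178, 174, 180, 176, 180, 178, 177, 181, 177, 180, 181, 181, 179, 179, 179, 178, 182, 180, 180, 176, 176, 120, 90, 79, 75, 70]
```

```bash
python3 - <<'E'
from h import *
yaw=-10.7; y=np.radians(yaw); d=np.array([np.cos(y),np.sin(y)]); nn=np.array([-np.sin(y),np.cos(y)])
c=np.array([.473,-.1636]); n="scene"
print("TCP lateral vs assumed axis mm", (c-np.array([.518,-.1721]))@nn*1e3)
g=cv2.cvtColor(np.load("pics/scene3im.npy"),cv2.COLOR_RGB2GRAY).astype(np.float32)
B=np.arange(-.026,.0301,.001)
def prof(xs,z):
    P=np.array([[*(c+x*d+b*nn),z] for x in xs for b in B]); uv=proj(n,P).astype(np.float32)
    return cv2.remap(g,uv[:,0].reshape(len(xs),-1),uv[:,1].reshape(len(xs),-1),cv2.INTER_LINEAR)
print("B",(B*1e3).astype(int).tolist())
for x in(.012,.016,.02,.024): print("fin",x,prof([x],.0834)[0].astype(int).tolist())
for x in(.022,.025,.028,.031,.034,.037): print("nose",x,prof([x],.0724)[0].astype(int).tolist())
im=np.load("pics/scene3im.npy")[140:175,325:365]; cv2.imwrite("pics/s3z.png",cv2.resize(im[:,:,::-1],None,fx=16,fy=16,interpolation=cv2.INTER_NEAREST))
# also bin lift picture: same for module at bin
y=np.radians(-26.8); d=np.array([np.cos(y),np.sin(y)]); nn=np.array([-np.sin(y),np.cos(y)]); c=np.array([.5617,.3024])
for n in("scene","top"):
    g=cv2.cvtColor(np.load(f"pics/{n}2im.npy"),cv2.COLOR_RGB2GRAY).astype(np.float32)
    for x in(.028,.031,.034,.037): print(n,"bin nose",x,prof([x],.1162)[0].astype(int).tolist())
E
```

```text
TCP lateral vs assumed axis mm -0.002788921730244746
B [-26, -24, -23, -22, -21, -20, -19, -18, -17, -16, -15, -14, -13, -12, -11, -10, -9, -8, -7, -6, -5, -4, -3, -2, -1, 0, 0, 1, 2, 3, 4, 5, 6, 7, 8, 9, 10, 11, 12, 13, 14, 15, 16, 17, 18, 19, 20, 21, 22, 23, 24, 25, 26, 27, 28, 29, 30]
fin 0.012 [134, 136, 139, 141, 140, 139, 138, 136, 135, 131, 126, 124, 125, 126, 129, 133, 137, 141, 146, 146, 147, 150, 153, 150, 148, 144, 142, 146, 150, 152, 152, 147, 144, 143, 145, 147, 147, 147, 148, 151, 151, 152, 141, 126, 111, 97, 90, 85, 81, 79, 78, 77, 75, 75, 75, 75, 74]
fin 0.016 [142, 143, 143, 142, 142, 142, 142, 143, 144, 145, 148, 151, 153, 155, 157, 160, 164, 162, 156, 150, 144, 146, 148, 151, 152, 151, 152, 153, 155, 155, 153, 149, 146, 149, 153, 160, 164, 159, 154, 150, 149, 147, 143, 138, 128, 116, 106, 97, 94, 92, 90, 89, 87, 86, 83, 83, 83]
fin 0.02 [141, 142, 142, 142, 142, 143, 144, 145, 145, 146, 148, 150, 153, 156, 159, 161, 160, 158, 155, 152, 153, 156, 159, 158, 154, 151, 148, 151, 155, 158, 159, 154, 150, 147, 146, 145, 143, 139, 136, 140, 147, 153, 150, 139, 126, 110, 1
[... 3700 characters left out ...]
9, 156, 141, 130, 122, 122, 124, 125, 121, 122, 124, 118, 114, 108, 100, 95, 88, 79, 68, 57, 42, 25, 23, 25, 28, 24]
top bin nose 0.034 [123, 124, 124, 123, 123, 124, 126, 127, 128, 124, 112, 96, 77, 56, 39, 44, 69, 99, 140, 171, 194, 196, 197, 196, 196, 197, 197, 200, 203, 201, 196, 186, 163, 142, 124, 121, 119, 119, 121, 122, 123, 124, 125, 125, 124, 124, 126, 131, 135, 114, 88, 59, 49, 45, 49, 56, 62]
top bin nose 0.037 [123, 124, 123, 122, 122, 122, 124, 125, 125, 121, 115, 98, 79, 57, 46, 42, 48, 89, 129, 165, 180, 186, 189, 186, 188, 190, 185, 187, 190, 195, 205, 180, 158, 139, 129, 123, 120, 120, 121, 122, 122, 122, 121, 121, 122, 123, 123, 124, 126, 129, 126, 98, 66, 51, 67, 90, 101]
```

View pics/s3z.png

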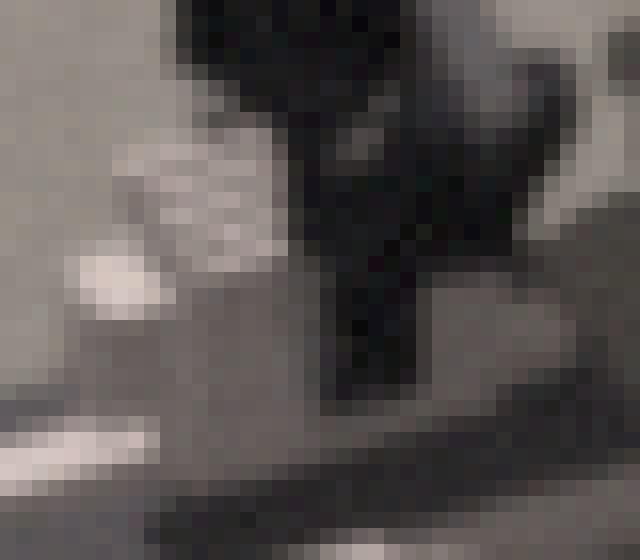

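Same-method comparison in the scene view: nose centre +2.5 mm, left rail +2.1 mm. The top view gives -1.1 mm, so the channel axis is about 0.7 mm to -y of my line. I'll shift by that and lower with force watch. Floor contact is expected at TCP z≈0.048, and landing on a rail would stop it near 0.056.

```bash
cat >> h.py <<'E'
yaw=-10.7; Qn=q(yaw); d=np.array([np.cos(np.radians(yaw)),np.sin(np.radians(yaw))]); nn=np.array([-d[1],d[0]]); o=np.array([.518,-.1721])-.0007*nn
def st(r,l):
    s=r.read_state(); e=s["eef_pos"]-[*o,0]; print(l,round(s["time_s"],2),"nest x,y,z mm",np.round([e[:2]@d*1e3,e[:2]@nn*1e3,e[2]*1e3],2),round(s["grip_width"],4),"F d,n,z",np.round([s["contact_force"][:2]@d,s["contact_force"][:2]@nn,s["contact_force"][2]],2),"M",np.round(s["torque"],2)); return s
E
python3 - <<'E'
from workcell import r
from h import *
p=o-.046*d
r.move_straight([*p,.062],Qn,speed=.05); r.hold(.3); st(r,"above")
print(r.move_straight([*p,.044],Qn,speed=.02,max_force=5)); st(r,"touch"); r.hold(.3); st(r,"touch")
E
```

```text
above 9.38 nest x,y,z mm [-4.586e+01 -3.000e-02  6.217e+01] 0.0273 F d,n,z [ 0.64  0.38 -1.03] M [-0.04 -0.01  0.03]
True
touch 10.07 nest x,y,z mm [-4.616e+01  2.000e-02  4.801e+01] 0.0267 F d,n,z [-0.86  0.2   5.76] M [ 0.03  0.04 -0.04]
touch 10.37 nest x,y,z mm [-46.18   0.05  48.01] 0.027 F d,n,z [-1.21 -0.12  4.75] M [-0.03  0.06  0.  ]
```

Contact came at TCP z=48.0 mm with no side force, exactly the channel floor height. A quick look to check before sliding.

```bash
python3 - <<'E'
from workcell import r,optics
from h import *
im,D=optics.get_image("scene"); cv2.imwrite("pics/s4.png",cv2.resize(im[135:215,275:385,::-1],None,fx=7,fy=7))
E
```

```text
(no output)
```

View pics/s4.png

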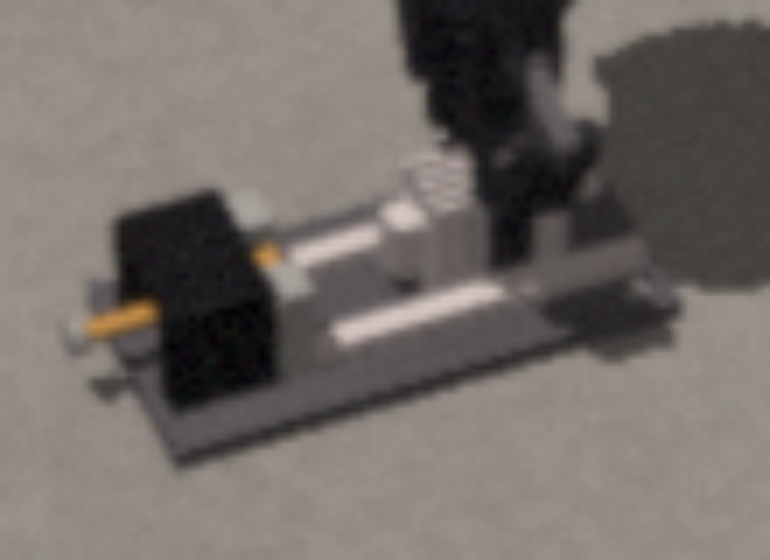

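The module stands in the channel, nose to the plunger and clear of it. Next: ease the weight, slide up, then push under force watch. The spring alone tops out at 10 N.

```bash
python3 - <<'E'
from workcell import r
from h import *
z=.0487
r.move_straight([*(o-.046*d),z],Qn,speed=.02); r.hold(.2); st(r,"eased")
r.move_straight([*(o-.010*d),z],Qn,speed=.04); r.hold(.3); st(r,"near")
print(r.move_straight([*(o-.003*d),z],Qn,speed=.015,max_force=15)); r.hold(.2); st(r,"x-3")
E
```

```text
eased 10.87 nest x,y,z mm [-4.615e+01  3.000e-02  4.848e+01] 0.0271 F d,n,z [-0.36  0.39 -0.46] M [0.02 0.03 0.03]
near 12.22 nest x,y,z mm [-1.008e+01 -1.000e-02  4.874e+01] 0.0269 F d,n,z [ 0.95 -0.34 -1.8 ] M [ 0.    0.05 -0.02]
False
x-3 13.03 nest x,y,z mm [-4.170e+00  4.000e-02  4.856e+01] 0.0267 F d,n,z [-5.47 -0.83  2.7 ] M [ 0.02  0.81 -0.07]
```

```bash
python3 - <<'E'
from workcell import r
from h import *
z=.0487
for x in np.arange(-.001,.014,.001):
    r.move_straight([*(o+x*d),z],Qn,speed=.015); r.hold(.15); s=st(r,f"cmd {x*1e3:.0f}")
    F=s["contact_force"][:2]@d
    if F<-19: break
E
```

```text
cmd -1 13.47 nest x,y,z mm [-2.45  0.08 48.49] 0.0267 F d,n,z [-6.17 -1.57  3.71] M [-0.02  0.91 -0.03]
cmd 0 13.87 nest x,y,z mm [-1.56  0.09 48.47] 0.027 F d,n,z [-6.82 -1.32  2.86] M [ 0.06  0.95 -0.01]
cmd 1 14.27 nest x,y,z mm [-0.71  0.1  48.46] 0.027 F d,n,z [-7.74 -0.28  3.47] M [ 0.03  1.   -0.04]
cmd 2 14.67 nest x,y,z mm [ 0.18  0.1  48.46] 0.0271 F d,n,z [-7.4  -1.22  2.84] M [-0.02  1.08 -0.04]
cmd 3 15.07 nest x,y,z mm [ 1.06  0.09 48.44] 0.0266 F d,n,z [-7.66 -1.11  4.15] M [ 0.04  1.15 -0.04]
cmd 4 15.47 nest x,y,z mm [ 1.96  0.12 48.42] 0.0272 F d,n,z [-8.2  -0.73  4.12] M [ 0.04  1.21 -0.03]
cmd 5 15.87 nest x,y,z mm [ 2.85  0.12 48.43] 0.0274 F d,n,z [-10.22  -1.71   4.95] M [ 0.04  1.25 -0.09]
cmd 6 16.27 nest x,y,z mm [ 3.72  0.1  48.41] 0.0269 F d,n,z [-9.32 -0.86  4.73] M [ 0.05  1.31 -0.07]
cmd 7 16.67 nest x,y,z mm [ 4.34  0.14 48.38] 0.027 F d,n,z [-10.51  -1.64   4.56] M [-0.01  1.44 -0.06]
cmd 8 17.07 nest x,y,z mm [ 4.41  0.16 48.29] 0.0271 F d,n,z [-14.1   -2.49   8.08] M [ 0.03  1.95 -0.13]
cmd 9 17.47 nest x,y,z mm [ 4.43  0.21 48.22] 0.0269 F d,n,z [-18.29  -2.61   9.9 ] M [ 0.02  2.37 -0.15]
cmd 10 17.87 nest x,y,z mm [ 4.49  0.23 48.21] 0.027 F d,n,z [-21.86  -2.98  13.74] M [ 0.04  2.95 -0.16]
```

Hard stop found at nest x≈4.4: the position stopped while the force rose at ~4 N per mm commanded. I'll ease the floor load slightly and verify.

```bash
python3 - <<'E'
from workcell import r,optics
from h import *
r.move_straight([*(o+.0102*d),.0497],Qn,speed=.01); r.hold(.3); st(r,"eased")
r.hold(.7); st(r,"1s later")
for n in("scene","top"):
    im,D=optics.get_image(n); c=im[135:215,275:385] if n=="scene" else im[225:330,345:415]
    cv2.imwrite(f"pics/{n}5.png",cv2.resize(c[:,:,::-1],None,fx=6,fy=6)[:600])
st(r,"after")
E
```

```text
eased 18.42 nest x,y,z mm [ 4.47  0.27 48.37] 0.0274 F d,n,z [-18.63  -2.42   7.19] M [-0.1   2.78 -0.21]
1s later 19.12 nest x,y,z mm [ 4.51  0.25 48.38] 0.0268 F d,n,z [-19.31  -3.33   6.4 ] M [-0.04  2.72 -0.17]
after 19.22 nest x,y,z mm [ 4.49  0.25 48.39] 0.0272 F d,n,z [-19.33  -3.39   5.91] M [-0.07  2.78 -0.24]
```

View pics/scene5.png

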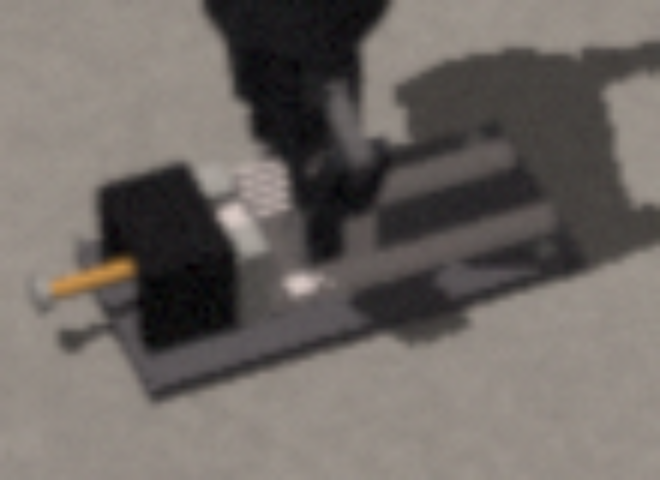

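The picture shows the nose between the stop blocks, shoulders against them, and the plunger rod pushed out behind the housing. Forces are steady, so I'm handing it in.

```bash
python3 - <<'E'
from workcell import r
from h import *
st(r,"final"); print(r.finish_job()); st(r,"end")
E
```

```text
final 19.22 nest x,y,z mm [ 4.49  0.25 48.39] 0.0272 F d,n,z [-19.33  -3.39   5.91] M [-0.07  2.78 -0.24]
the job is handed in; nothing more can be done
None
the job is handed in; nothing more can be done
```

I lifted the finned module out of its bin compartment and stood it in the channel about 50 mm before home. I then slid it with the weight eased off until its shoulders met the stop blocks, and handed the job in at 19.2 s while still gripping it there. `finish_job` reports no verdict.

**Last checks:**
- **Hard stop:** position stopped at nest x ≈ 4.5 mm while the push force kept rising.
- **Force on the stop:** the steady push is about 19 N. Taking off roughly 10 N for the spring and 2 N for estimated friction leaves about 7 N on the stop blocks.
- **Position:** my estimate is 0.25 mm off the channel line sideways, with the module on the floor. The last picture shows the nose between the stop blocks and the plunger rod pushed out behind the housing.

**Disagreements:**
- **Cameras:** the two cameras differed by about 4.5 mm in y. I settled it by comparing the gripped module with the rails in the same views, and the set-down height and near-zero side force bore that out.
- **Side force:** about 3 N of side force and 6 N of downward load on the floor remained at the end.
- **Not checked:** I did not measure the module's final tilt or turn directly, nor check the other parts' positions after the lift.

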